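# Clamp a filter cartridge into the bench filter holder

### The arm

A 7-joint arm with a two-finger parallel gripper is mounted at the origin on a cart in front of the work surface, level with it; the furniture and walls round the work are solid. World frame = base frame: x ahead of the robot, y to its left, z up, the work surface at z = 0. Lengths are in mm, angles in rad, forces in N, time in s.
With the tool pointing down it reaches from about 400 to 875 mm from the base axis. Payload 4.4 kg.
Tool frame: the origin (TCP) lies at the very end of the fingers, on their centre line; the grasp point (between the pads) lies 19 mm behind it (ctrl.pinch_z is the z of the grasp point in the tool frame, in mm); z points along the fingers, x is the direction in which the jaws open and shut, and the axes are right-handed (so a half turn about z gives the same grasp; the last joint's range is limited). The gripper opens to 85 mm and grips with 20 to 120 N. Pads are 22 mm wide; open, the fingers measure 114 mm over their backs; the gripper's body (76 mm by 85 mm) begins 54 mm behind the grasp point. The pads swing forward as they close: fully open they stand 13 mm farther back than shut.
Start: joints at [-1.378, 0.628, 0.038, 1.517, -0.027, 0.996, -0.02], TCP at [166.323, 628.374, 231.313] pointing down, gripper open.
Joint ranges: [-3.06, 3.06], [-0.37, 2.12], [-1.25, 1.32], [0.18, 2.47], [-1.1, 4.24], [0.23, 1.98], [-2.94, 2.94]. Speed limits (rad/s): [2.57, 2.57, 3.14, 3.14, 3.14, 3.14, 3.14].

### API

Orientations are given as [roll, pitch, yaw] about the fixed x, y, z axes, in that order (R = Rz(yaw) Ry(pitch) Rx(roll)).
In Python, from cell import sensors, get_image, order, ctrl gives the robot as it stands.
- The arm moves only by the tool arm_command, never from a script. Its argument "rows" is a list that holds one entry, the list of rows, each a list of 6 numbers: the shift along the tool's x, y, z in mm, then the turn, a rotation vector about the tool's x, y, z in degrees. A call has 1 to 20 rows; each row is the pose to reach, as a shift and turn from the pose commanded when the call began, along the tool's axes at that moment; what a row does not reach only later rows make up. A row lasts 1/12 s, in which the tool goes at most 41.7 mm and 7.16 degrees, less where a joint would pass 70% of its speed; a pose out of reach is approached as far as the arm can. A call with a gripper value outside its range is refused whole. "claw" is the opening, from -1 (shut) to 1 (fully open), set as the call begins (left out, the last holds). The fingers move at their own pace and stop on an object; the grip force is fixed at half the most. Time passes only in rows, so rows that repeat a pose let the fingers close. It gives the time, the measured TCP pose, the force and the opening at its end, in the units of the state.
- sensors.read_state(): the state, without advancing time (a new reading comes with each control period).
- get_image(name): name is "scene" or "top" or "wrist"; returns a dict with "pixels" (400x640x3 uint8, red, green, blue), "z_map" (400x640 float32, mm along the optical axis (not along the pixel's ray), 0 where there is no reading), "K" (3x3 intrinsics, pixels), "pose" (4x4, takes a point from camera to world coordinates). Camera axes: x right, y up, looking along -z (the intrinsics and any distortion apply to the point x, -y, -z); pixel columns grow to the right and rows downward; lengths in mm; the calibration is good to about 2 mm. The wrist camera is an equidistant fisheye: a pixel r from the principal point sees the ray r / f radians off the axis. A picture is of the moment at which its call begins.
- order.finish_job(): hands the job in, once; it reports no verdict.
The state is a dict: "clock": time; "qpos": joint angles; "qd": joint speeds; "tau": joint torques, N m; "eef_pos": TCP position; "tool_rot": TCP orientation; "force": force on the tool from outside, world axes, zero at the start; "torque": the same for the moment, N m; "width": finger opening in mm.
Only numpy, scipy, OpenCV 4.12 (cv2) and the standard library are available. Lean on these libraries where they do the work, as an engineer would, in place of code of your own. Each camera call takes 0.05 s, during which the arm holds its last target.

### The job

Stand the white filter cartridge in the pocket of the filter holder, let go of it, then swing the hinged clamp frame over it and press its handle bar down until the clamp has driven the cartridge fully home, and let go. Let the clamp do the driving, do not push the cartridge home by hand, and ease off as soon as you feel the solid stop, because too much force cracks the cartridge. Leave the other things on the bench where they stand.

Things in the scene. Friction and masses are not known exactly. Their poses are not given: they have to be found in the camera images.
- cartridge: Loose filter cartridge: white upright block with grey bands, 40 x 30 mm (its x, y), 75 mm tall, about 110 g, with a 36 x 26 mm foot in its lowest 5 mm. Origin at the centre of its underside, z up. Take it across its 30 mm width (along its y), 45 to 55 mm above its underside. Half a turn about z fits as well.
- holder: Filter holder, fixed: base plate 160 x 104 x 8 mm (x -60 to +100 mm), on it a dark socket block 64 x 54 mm (x, y), top 48 mm above the bench, with a 42.5 x 32.5 mm pocket (long side along x); hinge uprights at x = +70, y = +-51 mm, 116 mm high; outlet stub on the +y side. Origin under the pocket's centre at bench level, z up; the hinge is on its +x side, the handle comes down on its -x side.
- pocket (a point): Centre of the pocket's mouth, 48 mm above the bench. In the pocket a seat slides down under load: raised, it holds the cartridge's underside 20 mm below the mouth; fully home the underside is 30 mm below the mouth. Its seals drag: it takes about 12 N on the cartridge to move it, and it stays where it is left.
- seat (a joint): Travel of the pocket's seat, m: 0 raised (as at the start), 0.010 fully home on its solid stop.
- clamp (a joint): Angle of the clamp frame, rad: 0 with its arms level over the pocket, growing as it swings up and back about the hinge; upright at 1.57, range -0.12 to 2.15; starts open at 1.7 to 2.0. Stiff hinge (0.14 N m): it stays where it is left. With the cartridge home the angle is anywhere from about -0.06 to 0.06 (see bridge). The pad meets the raised cartridge about 0.14 before that.
- handle (a point): Middle of the handle bar, a 15 mm thick round bar along the holder's y, 75 mm free between the arms, at the clamp's free end, 125 mm from the hinge. With the clamp upright the bar is its highest part and can be pinched from above (fingers closing along the holder's x); nearly closed, it can be pressed from above. The bridge's edge is 45 mm from the bar's centre.
- clamp_hinge (a point): Point on the clamp's hinge axis, fixed: 70 mm towards the holder's +x from the pocket's centre, 107 mm above the bench. The axis runs along the holder's y. At angle a the handle is 125 mm x cos a towards the holder's -x from here and 125 mm x sin a above.
- agar_bottle: Bystander: bottle with white cap, 58 mm wide, 103 mm tall; origin at its underside.
- small_beaker: Bystander: small glass beaker, 47 mm wide, 57 mm tall; origin at its underside.
- bench_timer: Bystander: white timer lying flat, 58 x 62 x 18 mm; origin at its underside.
- open_dish: Bystander: round dish with seedlings, 62 mm wide, 23 mm high; origin at its underside.
- film_jar: Bystander: jar closed with film, 76 mm wide, 125 mm tall; origin at its underside.
- plain_dish: Bystander: closed round dish, 62 mm wide, 14 mm high; origin at its underside. It stands beside the clear side pane of the bench, an upright sheet at y = 0.49 m from x = 0.40 to 0.86 m, 0.49 m high, that must not be hit.
- bridge (a point): Middle of the clamp frame's bridge, between its two arms, 70 mm from the hinge. A pressure screw through it ends in a 20 mm round pad that bears on the cartridge's top, 10 to 18 mm below the arms' centre line: the setting is unknown, so the solid stop must be felt. Driving takes about 8 N at the handle; more than about 38 N there (70 N on the cartridge) cracks the cartridge.
Things that resemble listed ones, but are neither listed nor needed, are in the scene too. Leave any purple or yellow look-alike of the cartridge alone.

How it is judged:
By the outcome, as a careful person would: the job done as asked, in the order asked, and still so for the second after the job is handed in, with the robot touching nothing.
It also fails if it takes over 64 s, if anything falls off the work surface, if the arm or the gripper's body presses on something with over 40 N, if the wrist force passes 120 N, or if a joint passes its speed limit or range.

## Working session

There is one attempt and no reset: what is moved stays moved. The work goes in short steps, Python scripts to look and compute and a tool call to move; the robot and the scene stay as the last step left them, time stands still between calls to the robot, and variables do not carry over. Pictures are saved under pics/ and viewed, and the job is handed in when it is done.

Besides the shell and the picture viewer there is one more tool, called after "Emit:" as name([rows], argument=value, ...), one row to a line, values as JSON. arm_command: Moves the arm, as the interface text tells. Its arguments: {"type":"object","properties":{"rows":{"type":"array","items":{"type":"array","items":{"type":"array","items":{"type":"number"}}}},"claw":{"type":"number"}},"required":["rows"]}

```bash
ls; mkdir -p pics; python3 - <<'E'
from cell import sensors,get_image,order,ctrl
import cv2,numpy as np
s=sensors.read_state(); print({k:np.round(v,3) for k,v in s.items()}, ctrl.pinch_z)
for n in ["scene","top","wrist"]:
    d=get_image(n); cv2.imwrite(f"pics/{n}0.png",d["pixels"][:,:,::-1]); np.savez(f"pics/{n}0.npz",**d)
    print(n,np.round(d["K"],2).tolist(),np.round(d["pose"],3).tolist(),[k for k in d])
E
```

```text
pics
{'clock': np.float64(0.0), 'qpos': array([-1.378,  0.629,  0.038,  1.518, -0.027,  0.996, -0.02 ]), 'qd': array([ 0.001, -0.001,  0.001, -0.001,  0.   ,  0.   , -0.001]), 'tau': array([ 0.0000e+00, -5.6341e+01,  1.2270e+00, -1.9345e+01,  1.1000e-02,
        1.0000e-02, -0.0000e+00]), 'eef_pos': array([166.135, 627.755, 230.402]), 'tool_rot': array([3.142e+00, 2.000e-03, 1.312e+00]), 'force': array([-0.374, -0.204,  0.022]), 'torque': array([-0.028, -0.031, -0.058]), 'width': np.float64(85.144)} -18.700000000000003
scene [[487.18, 0.0, 324.37], [0.0, 487.18, 197.35], [0.0, 0.0, 1.0]] [[0.596, 0.509, -0.621, -326.706], [-0.803, 0.363, -0.473, -618.491], [-0.015, 0.78, 0.625, 949.274], [0.0, 0.0, 0.0, 1.0]] ['pixels', 'z_map', 'K', 'pose']
top [[418.85, 0.0, 318.59], [0.0, 418.85, 198.31], [0.0, 0.0, 1.0]] [[-0.01, 0.992, -0.123, 357.481], [-1.0, -0.01, 0.002, 59.537], [0.001, 0.123, 0.992, 1249.759], [0.0, 0.0, 0.0, 1.0]] ['pixels', 'z_map', 'K', 'pose']
wrist [[309.71, 0.0, 317.96], [0.0, 309.71, 198.26], [0.0, 0.0, 1.0]] [[0.256, -0.919, -0.301, 87.947], [0.967, 0.243, 0.082, 648.35], [-0.002, -0.312, 0.95, 374.173], [0.0, 0.0, 0.0, 1.0]] ['pixels', 'z_map', 'K', 'pose']
```

View pics/scene0.png

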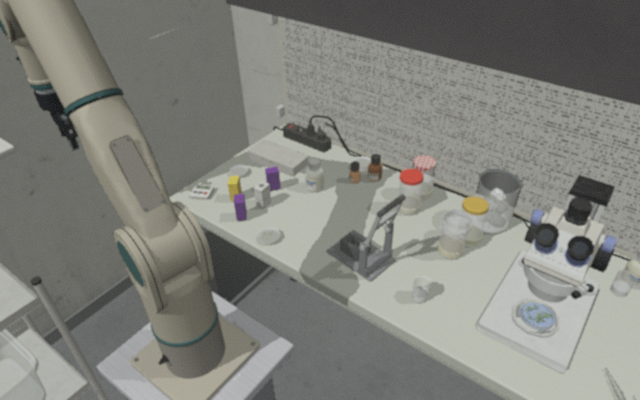

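View pics/top0.png

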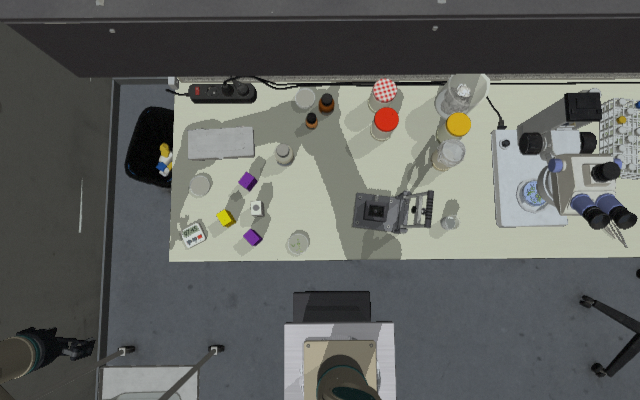

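View pics/wrist0.png

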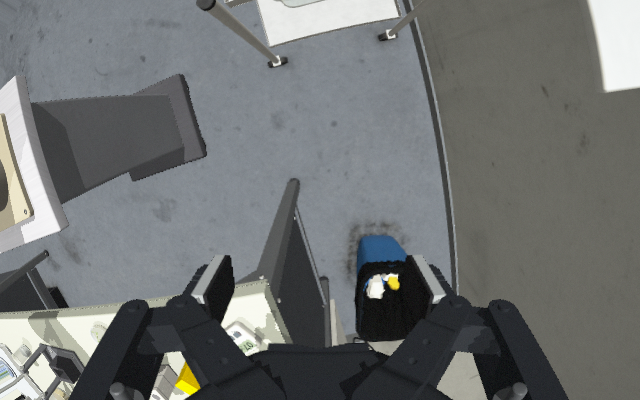

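The scene view shows the white cartridge at about (262,195), between the purple and yellow look-alikes, and the holder with its open clamp at about (365,250). In the top view the cartridge is at (257,208), the holder block at (376,211), and the clamp is open to the right at about (415,210). The clear pane is on the left, near columns 170-175.

```bash
cat > h.py <<'E'
import numpy as np,cv2
def load(n): d=np.load(f"pics/{n}.npz"); return d["pixels"],d["z_map"],d["K"],d["pose"]
def ray(K,u,v): return np.array([(u-K[0,2])/K[0,0],-(v-K[1,2])/K[1,1],-1.0])
def world(n):
    px,z,K,P=load(n); v,u=np.mgrid[0:400,0:640]
    c=np.stack([(u-K[0,2])/K[0,0]*z,-(v-K[1,2])/K[1,1]*z,-z,np.ones_like(z)],-1)
    return px,(c@P.T)[...,:3],z
def onplane(n,u,v,h):
    px,z,K,P=load(n); d=P[:3,:3]@ray(K,u,v); o=P[:3,3]; return o+d*(h-o[2])/d[2]
E
python3 - <<'E'
from h import *
px,W,z=world("top0")
for u,v in [(257,208),(376,211),(376,200),(420,210),(300,230),(225,218),(253,238),(420,195),(430,210)]:
    print(u,v,np.round(W[v,u]),px[v,u])
def crop(n,a,b,c,d,s,o):
    p=load(n)[0][c:d,a:b,::-1]; cv2.imwrite(o,cv2.resize(p,None,fx=s,fy=s,interpolation=cv2.INTER_CUBIC))
crop("top0",340,440,170,250,7,"pics/c1.png")
crop("top0",180,310,160,250,6,"pics/c2.png")
crop("scene0",170,300,140,250,6,"pics/c3.png")
crop("scene0",320,420,185,285,6,"pics/c4.png")
E
```

```text
257 208 [477. 231.  76.] [116 116 117]
376 211 [ 470. -110.   30.] [65 65 69]
376 200 [ 503. -112.   22.] [ 97 100  96]
420 210 [ 457. -201.  185.] [153 154 151]
300 230 [418. 113.   1.] [127 130 118]
225 218 [450. 321.  73.] [200 198  20]
253 238 [393. 241.  76.] [111  53 147]
420 195 [ 495. -201.  191.] [117 121 116]
430 210 [ 452. -213.  236.] [64 65 67]
```

View pics/c1.png

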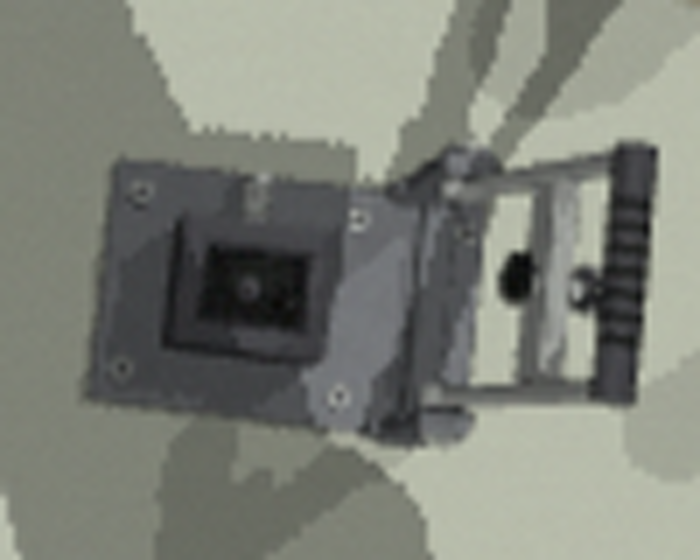

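View pics/c2.png

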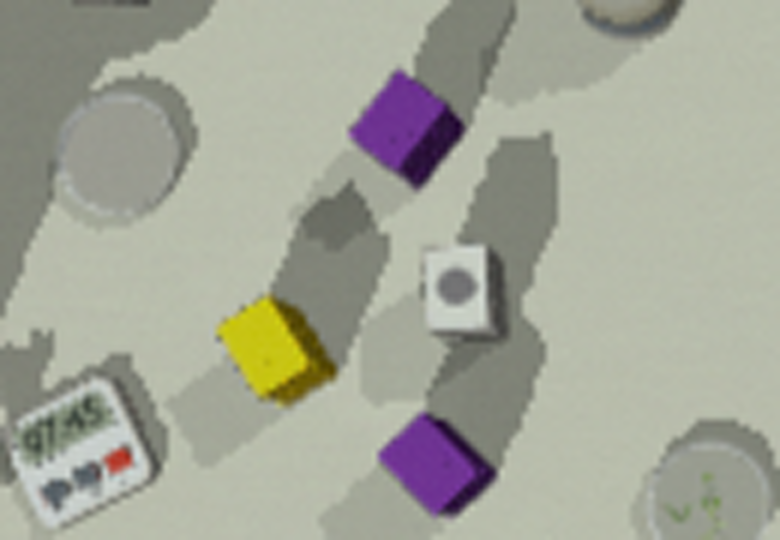

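View pics/c3.png

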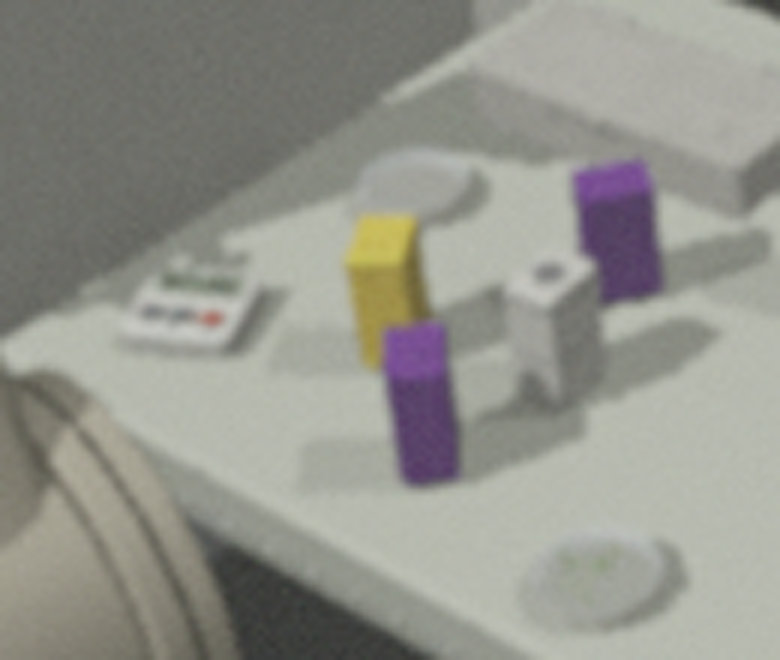

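View pics/c4.png

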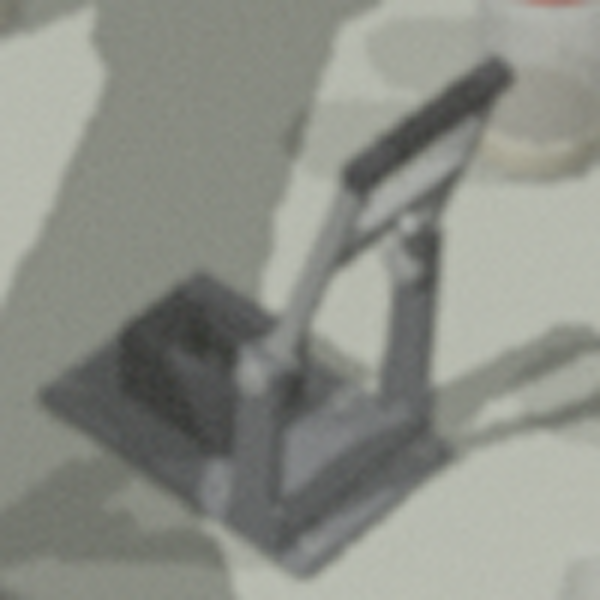

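The cartridge is upright, with its long side roughly along world x. The holder's +x side (hinge) faces world -y, and the pocket is empty. Next I measure positions and yaws.

```bash
cat > m.py <<'E'
from h import *
px,W,z=world("top0")
def fit(m,h,name,n="top0"):
    cs,_=cv2.findContours(m.astype(np.uint8),cv2.RETR_EXTERNAL,cv2.CHAIN_APPROX_NONE)
    c=max(cs,key=cv2.contourArea)
    pts=np.array([onplane(n,u,v,h)[:2] for u,v in c[:,0]],np.float32)
    r=cv2.minAreaRect(pts); M=W[m.astype(bool)]
    print(name,len(M),"rect",np.round(r[0],1),np.round(r[1],1),round(r[2],1),"zmed",np.round(np.median(M[:,2]),1),"mean",np.round(M.mean(0),1))
    return r
u,v=np.meshgrid(np.arange(640),np.arange(400))
near=(abs(W[...,0]-477)<40)&(abs(W[...,1]-231)<30)
fit(near&(abs(W[...,2]-75)<7),75,"cart")
box=(u>340)&(u<440)&(v>170)&(v<250)
blk=box&(abs(W[...,2]-48)<5)&(u<392)
fit(blk,48,"block")
base=box&(abs(W[...,2]-8)<5)&(px.mean(-1)<125)&(u<398); fit(base,8,"base")
hd=box&(W[...,2]>219); fit(hd,232,"handle")
print(np.round(np.unique(np.round(W[box][:,2]/4)*4,return_counts=True),0).tolist())
E
python3 m.py
```

```text
cart 155 rect [477.5 235.2] [39.8 31. ] 0.4 zmed 74.8 mean [478.4 234.4  74.8]
block 253 rect [ 469.3 -107.6] [64.5 54.6] 82.3 zmed 48.6 mean [ 469.  -107.2   48.7]
base 1281 rect [ 469.  -107.6] [136.6 119.4] 88.1 zmed 7.5 mean [ 462.2 -100.6    7.5]
handle 273 rect [ 456.1 -210.2] [17.9 91.9] 82.2 zmed 234.1 mean [ 444.3 -180.8  344.8]
[[-8.0, -4.0, 0.0, 4.0, 8.0, 12.0, 16.0, 20.0, 24.0, 28.0, 32.0, 36.0, 40.0, 44.0, 48.0, 52.0, 56.0, 60.0, 64.0, 68.0, 72.0, 76.0, 80.0, 84.0, 88.0, 92.0, 96.0, 100.0, 104.0, 108.0, 112.0, 116.0, 120.0, 124.0, 128.0, 132.0, 136.0, 140.0, 144.0, 148.0, 152.0, 156.0, 160.0, 164.0, 168.0, 172.0, 176.0, 180.0, 184.0, 188.0, 192.0, 196.0, 200.0, 204.0, 208.0, 212.0, 216.0, 220.0, 224.0, 228.0, 232.0, 236.0, 240.0, 1248.0], [15.0, 685.0, 2829.0, 1764.0, 692.0, 367.0, 61.0, 97.0, 74.0, 83.0, 62.0, 16.0, 14.0, 40.0, 142.0, 89.0, 6.0, 3.0, 3.0, 1.0, 4.0, 3.0, 1.0, 4.0, 3.0, 1.0, 2.0, 7.0, 3.0, 6.0, 28.0, 46.0, 20.0, 6.0, 2.0, 5.0, 3.0, 7.0, 8.0, 4.0, 5.0, 2.0, 5.0, 10.0, 13.0, 33.0, 41.0, 57.0, 97.0, 33.0, 10.0, 3.0, 8.0, 3.0, 7.0, 9.0, 3.0, 5.0, 6.0, 26.0, 102.0, 103.0, 4.0, 30.0]]
```

Measured:
- **Cartridge:** (477.5, 235.2), yaw 0.4°, size 39.8x31, which matches the given size.
- **Pocket:** (469.3, -107.6), with holder +x at about -97.6°. The block measures 64.5x54.6, also a match.
- **Handle:** (456, -210), z≈228, so the clamp angle is about 1.84.

I first retract the radius to clear the pane, then go above the cartridge.

```bash
cat > p.py <<'E'
import sys,numpy as np
from scipy.spatial.transform import Rotation as R
from cell import sensors
s=sensors.read_state(); p=s["eef_pos"]; Rm=R.from_euler("xyz",s["tool_rot"])
print("t",round(float(s["clock"]),2),"pos",np.round(p,1),"rot",np.round(s["tool_rot"],4),"F",np.round(s["force"],1),"T",np.round(s["torque"],2),"w",round(float(s["width"]),1),"q",np.round(s["qpos"],2))
a=list(map(float,sys.argv[1:]))
pos,rot=p,Rm
for i in range(0,len(a),4):   # x y z yaw_deg
    t=np.array(a[i:i+3]); Rt=R.from_euler("xyz",[np.pi,0,np.radians(a[i+3])])
    print("row",np.round(Rm.inv().apply(t-p),1).tolist(),np.round(np.degrees((Rm.inv()*Rt).as_rotvec()),1).tolist())
E
python3 p.py 200 440 250 75.2  477.5 235.2 180 90.4
```

```text
t 0.15 pos [166.2 627.9 230.6] rot [3.1416e+00 1.5000e-03 1.3120e+00] F [-1.3 -0.4 -0.5] T [ 0.01 -0.03  0.03] w 85.4 q [-1.38  0.63  0.04  1.52 -0.03  1.   -0.02]
row [-173.0, 80.8, -19.1] [0.0, 0.1, -0.0]
row [-299.9, 401.4, 51.1] [-0.0, 0.1, -15.2]
```

Emit:
arm_command([
  [[-60, 28, -7, 0, 0, 0], [-110, 52, -13, 0, 0, 0], [-150, 70, -17, 0, 0, 0], [-173, 81, -19, 0, 0, 0], [-190, 140, -10, 0, 0, -4], [-215, 200, 5, 0, 0, -8], [-240, 260, 20, 0, 0, -12], [-262, 320, 35, 0, 0, -15], [-285, 370, 45, 0, 0, -15], [-300, 401, 51, 0, 0, -15], [-300, 401, 51, 0, 0, -15], [-300, 401, 51, 0, 0, -15], [-300, 401, 51, 0, 0, -15]],
], claw=0.2)

```text
clock: 1.23
eef_pos: [479.0, 233.3, 179.7]
tool_rot: [3.141, 0.001, 1.572]
force: [0.1, 0.3, -0.4]
width: 51.1
```

```bash
python3 p.py 477.5 235.2 150 90.4; python3 - <<'E'
from cell import get_image
import cv2,numpy as np
for n in ["scene","wrist"]:
    d=get_image(n); cv2.imwrite(f"pics/{n}1.png",d["pixels"][:,:,::-1]); np.savez(f"pics/{n}1.npz",**d)
E
```

```text
t 1.23 pos [479.  233.3 179.7] rot [3.1415e+00 7.0000e-04 1.5722e+00] F [ 0.1  0.3 -0.4] T [ 0.01 -0.04 -0.  ] w 51.1 q [-0.51  0.53  0.    1.9  -0.    0.71  1.07]
row [2.0, -1.5, 29.7] [0.0, 0.0, -0.3]
```

View pics/wrist1.png

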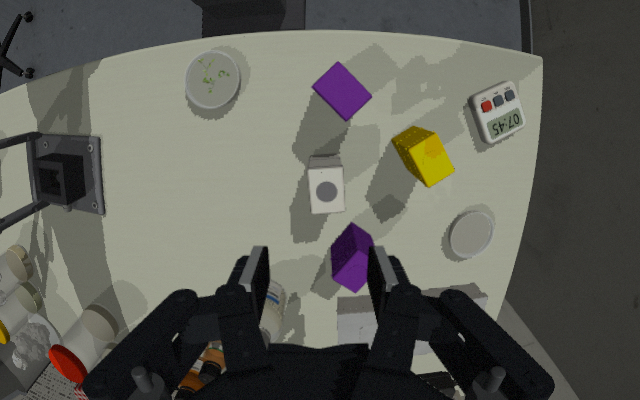

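The wrist view shows the white cartridge's top at about (326,190), ahead of the fingers, with the purple blocks around it. I'll cross-check its centre with a fisheye ray.

```bash
cat >> h.py <<'E'
def wplane(n,u,v,h):
    px,z,K,P=load(n); dx,dy=u-K[0,2],v-K[1,2]; r=np.hypot(dx,dy); th=r/K[0,0]
    s=np.sin(th)/max(r,1e-9); d=P[:3,:3]@np.array([dx*s,-dy*s,-np.cos(th)]); o=P[:3,3]; return o+d*(h-o[2])/d[2]
E
python3 - <<'E'
from h import *
px,z,K,P=load("wrist1")
g=px.astype(int); 
hsv=cv2.cvtColor(px,cv2.COLOR_RGB2HSV)
m=np.zeros((400,640),np.uint8); sub=(px.min(-1)>205)
m[150:225,295:355]=sub[150:225,295:355]
m=cv2.morphologyEx(m,cv2.MORPH_CLOSE,np.ones((3,3)))
cs,_=cv2.findContours(m,cv2.RETR_EXTERNAL,cv2.CHAIN_APPROX_NONE); c=max(cs,key=cv2.contourArea)
print(cv2.boundingRect(c))
pts=np.array([wplane("wrist1",u,v,75)[:2] for u,v in c[:,0]],np.float32); print(cv2.minAreaRect(pts))
# dot
print(np.round(wplane("wrist1",326.5,191,75),1))
cv2.imwrite("pics/wc.png",cv2.resize(px[140:230,280:370,::-1],None,fx=6,fy=6))
E
```

```text
Traceback (most recent call last):
ValueError: max() iterable argument is empty
```

```bash
python3 - <<'E'
from h import *
px,z,K,P=load("wrist1")
print(px[175,320],px[200,320],px[160,325],px[220,320])
hsv=cv2.cvtColor(px,cv2.COLOR_RGB2HSV)
sat=px.max(-1).astype(int)-px.min(-1)
m=np.zeros((400,640),np.uint8); sub=(px.min(-1)>190)&(sat<8)
m[150:225,295:355]=sub[150:225,295:355]
m=cv2.morphologyEx(m,cv2.MORPH_OPEN,np.ones((3,3)))
cs,_=cv2.findContours(m,cv2.RETR_EXTERNAL,cv2.CHAIN_APPROX_NONE)
print(np.round(wplane("wrist1",326.5,191,75),1))
if cs:
  c=max(cs,key=cv2.contourArea); print(cv2.boundingRect(c))
  pts=np.array([wplane("wrist1",u,v,75)[:2] for u,v in c[:,0]],np.float32); print(cv2.minAreaRect(pts))
cv2.imwrite("pics/wc.png",cv2.resize(px[140:230,280:370,::-1],None,fx=6,fy=6))
E
```

```text
[175 176 165] [148 149 142] [110 107 101] [109 109  99]
[479.5 233.   75. ]
```

View pics/wc.png

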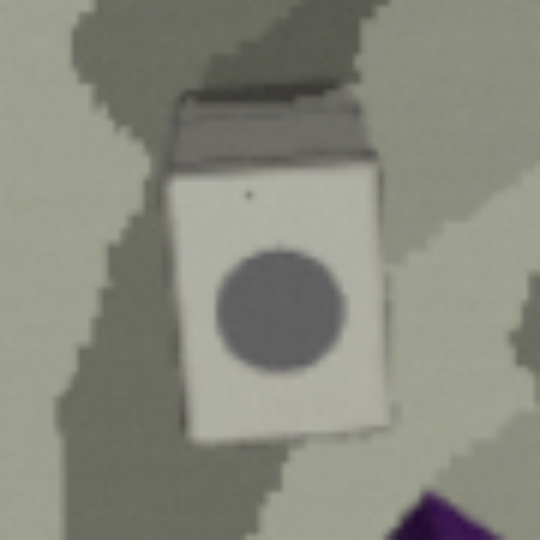

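Corner pixels from the crop: TL (308.0,169.2), TR (343.3,165.8), BR (345.0,211.2), BL (311.7,213.5); dot at (326.7,191.7).

```bash
python3 - <<'E'
from h import *
p=np.array([wplane("wrist1",u-.4,v-.4,75)[:2] for u,v in [(308,169.2),(343.3,165.8),(345,211.2),(311.7,213.5),(326.7,191.7)]])
print(np.round(p,1)); print("c",p[:4].mean(0))
e=p[[3,2]]-p[[0,1]]; print(np.degrees(np.arctan2(e[:,1],e[:,0])),np.linalg.norm(e,axis=1))
f=p[[1,2]]-p[[0,3]]; print(np.degrees(np.arctan2(f[:,1],f[:,0])),np.linalg.norm(f,axis=1))
E
python3 p.py 479 234 140 92; python3 p.py 479 234 29 92
```

```text
[[460.4 217.5]
 [457.7 246.4]
 [497.3 248.5]
 [499.2 220. ]
 [479.8 232.8]]
c [478.64902594 233.10043464]
[3.65315865 3.03395554] [38.8747942  39.64723148]
[95.36517028 93.84553983] [28.98548674 28.5442445 ]
t 1.33 pos [482.  229.2 179.1] rot [3.1397 0.0039 1.563 ] F [-0.7 -0.8 -0.6] T [-0.   -0.02  0.03] w 51.1 q [-0.5   0.53  0.01  1.9   0.    0.71  1.06]
row [4.9, -3.1, 39.1] [0.1, 0.2, -2.4]
t 1.33 pos [482.  229.2 179.1] rot [3.1397 0.0039 1.563 ] F [-0.7 -0.8 -0.6] T [-0.   -0.02  0.03] w 51.1 q [-0.5   0.53  0.01  1.9   0.    0.71  1.06]
row [5.4, -3.3, 150.1] [0.1, 0.2, -2.4]
```

Emit:
arm_command([
  [[0, 0, 30, 0, 0, -2], [0, 0, 30, 0, 0, -2], [0, 0, 30, 0, 0, -2], [0, 0, 30, 0, 0, -2], [0, 0, 30, 0, 0, -2], [0, 0, 30, 0, 0, -2]],
])

```text
clock: 1.83
eef_pos: [477.5, 236.5, 151.4]
tool_rot: [3.14, -0.001, 1.609]
force: [0.0, -0.2, -1.0]
width: 51.3
```

```bash
python3 p.py 478.5 234 29 92.5
```

```text
t 1.83 pos [477.5 236.5 151.4] rot [ 3.1400e+00 -9.0000e-04  1.6093e+00] F [ 0.  -0.2 -1. ] T [-0.   -0.03  0.02] w 51.3 q [-0.51  0.57 -0.01  1.93  0.01  0.64  1.09]
row [-2.6, 0.7, 122.4] [0.1, -0.0, -0.3]
```

Emit:
arm_command([
  [[-2.5, 0.5, 30, 0, 0, 0], [-2.5, 0.5, 60, 0, 0, 0], [-2.5, 0.5, 90, 0, 0, 0], [-2.5, 0.5, 110, 0, 0, 0], [-2.5, 0.5, 122, 0, 0, 0], [-2.5, 0.5, 122, 0, 0, 0], [-2.5, 0.5, 122, 0, 0, 0], [-2.5, 0.5, 122, 0, 0, 0]],
])

```text
clock: 2.5
eef_pos: [478.8, 233.9, 29.6]
tool_rot: [3.139, -0.001, 1.609]
force: [0.8, -0.1, 0.1]
width: 51.5
```

Emit:
arm_command([
  [[0, 0, 0, 0, 0, 0], [0, 0, 0, 0, 0, 0], [0, 0, 0, 0, 0, 0], [0, 0, 0, 0, 0, 0], [0, 0, 0, 0, 0, 0], [0, 0, 0, 0, 0, 0], [0, 0, 0, 0, 0, 0]],
], claw=-1)

```text
clock: 3.08
eef_pos: [478.7, 233.7, 29.8]
tool_rot: [3.139, -0.001, 1.609]
force: [-0.9, -0.1, 8.2]
width: 29.4
```

```bash
python3 p.py; python3 - <<'E'
from cell import get_image
import cv2,numpy as np
for n in ["scene","wrist"]:
    d=get_image(n); cv2.imwrite(f"pics/{n}2.png",d["pixels"][:,:,::-1]); np.savez(f"pics/{n}2.npz",**d)
E
```

```text
t 3.08 pos [478.7 233.7  29.8] rot [ 3.1393e+00 -1.2000e-03  1.6086e+00] F [-0.9 -0.1  8.2] T [-0.02  0.11 -0.02] w 29.4 q [-0.5   0.78 -0.01  1.99  0.02  0.37  1.09]
```

View pics/wrist2.png

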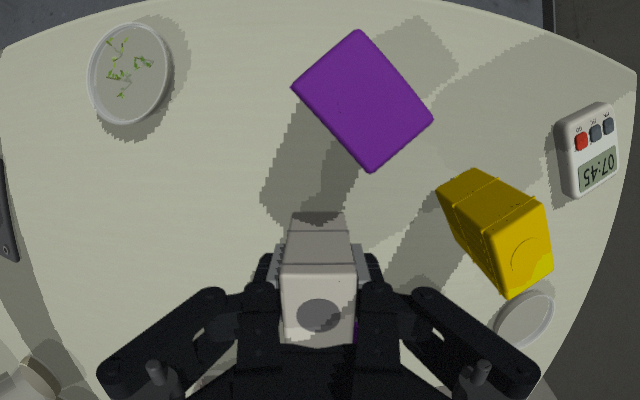

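The cartridge is gripped square at 29.4 mm; its top dot is at (318,313) and the yellow and purple blocks are untouched. Next I lift, then carry it over the pocket while turning.

```bash
python3 p.py 478 233 190 92.2 470.3 -107 190 -7.6
```

```text
t 3.18 pos [478.7 233.8  29.8] rot [ 3.1393e+00 -1.2000e-03  1.6086e+00] F [-0.3 -0.2  7.7] T [0.05 0.14 0.04] w 29.3 q [-0.5   0.78 -0.01  1.99  0.02  0.37  1.09]
row [-0.5, -0.4, -160.2] [0.1, -0.1, -0.0]
row [-340.0, -20.9, -160.7] [0.0, -0.2, 99.8]
```

Emit:
arm_command([
  [[0, 0, -30, 0, 0, 0], [0, 0, -70, 0, 0, 0], [0, 0, -110, 0, 0, 0], [0, 0, -145, 0, 0, 0], [-15, -1, -160, 0, 0, 6], [-40, -2, -160, 0, 0, 12], [-65, -4, -160, 0, 0, 18], [-90, -6, -160, 0, 0, 25], [-115, -7, -160, 0, 0, 32], [-140, -9, -160, 0, 0, 39], [-165, -10, -160, 0, 0, 46], [-190, -12, -160, 0, 0, 53], [-215, -13, -160, 0, 0, 60], [-240, -15, -160, 0, 0, 67], [-265, -16, -160, 0, 0, 74], [-290, -18, -160, 0, 0, 81], [-312, -19, -160, 0, 0, 88], [-328, -20, -160, 0, 0, 95], [-340, -21, -160, 0, 0, 99.8], [-340, -21, -160, 0, 0, 99.8]],
])

```text
clock: 4.85
eef_pos: [469.4, -110.2, 188.9]
tool_rot: [3.14, -0.001, -0.14]
force: [0.6, 0.1, -0.9]
width: 29.2
```

Emit:
arm_command([
  [[0, 0, 0, 0, 0, 0], [0, 0, 0, 0, 0, 0], [0, 0, 0, 0, 0, 0], [0, 0, 0, 0, 0, 0], [0, 0, 0, 0, 0, 0], [0, 0, 0, 0, 0, 0]],
])

```text
clock: 5.35
eef_pos: [469.7, -106.8, 188.3]
tool_rot: [-3.141, 0.0, -0.132]
force: [1.3, -0.4, -1.0]
width: 28.9
```

```bash
python3 p.py; python3 - <<'E'
from cell import get_image
import cv2,numpy as np
for n in ["scene","wrist","top"]:
    d=get_image(n); cv2.imwrite(f"pics/{n}3.png",d["pixels"][:,:,::-1]); np.savez(f"pics/{n}3.npz",**d)
E
```

```text
t 5.35 pos [ 469.7 -106.8  188.3] rot [-3.1414  0.     -0.132 ] F [ 1.3 -0.4 -1. ] T [-0.04 -0.02  0.04] w 28.9 q [-0.17  0.49  0.48  2.03 -0.35  0.69  0.4 ]
```

View pics/wrist3.png

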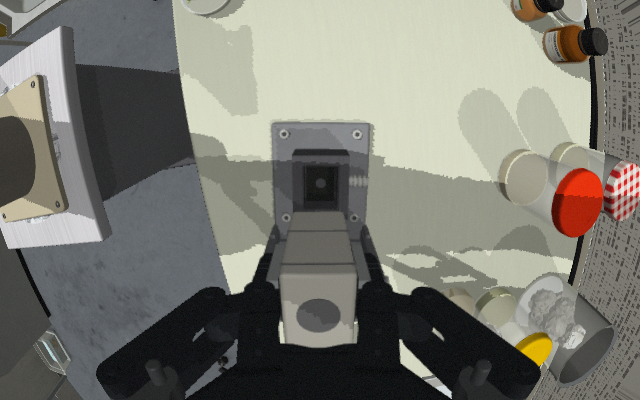

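View pics/scene3.png

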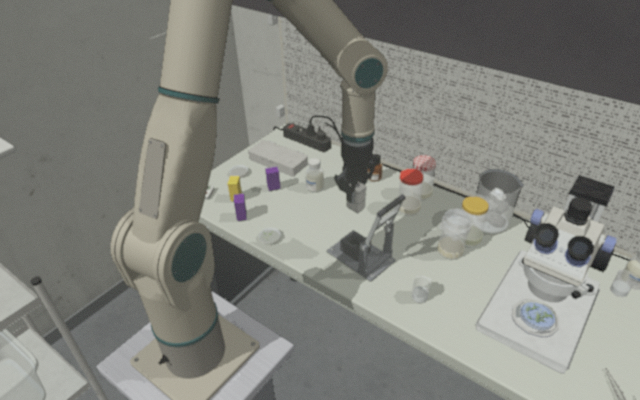

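The wrist view shows the held cartridge, dot at (318,315), with the pocket visible beyond it at about (321,183). I'll zoom in for the edges.

```bash
python3 - <<'E'
from h import *
px=load("wrist3")[0]
cv2.imwrite("pics/w3a.png",cv2.resize(px[115:235,255:385,::-1],None,fx=6,fy=6,interpolation=cv2.INTER_CUBIC)[:600*2])
p=cv2.resize(px[200:360,250:390,::-1],None,fx=5,fy=5,interpolation=cv2.INTER_CUBIC); cv2.imwrite("pics/w3b.png",p[:600])
p=px[115:235,255:385,::-1]
p=np.clip(p.astype(float)*2.2,0,255).astype(np.uint8)
cv2.imwrite("pics/w3a.png",cv2.resize(p[20:],None,fx=6,fy=6,interpolation=cv2.INTER_CUBIC))
E
```

```text
(no output)
```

View pics/w3a.png

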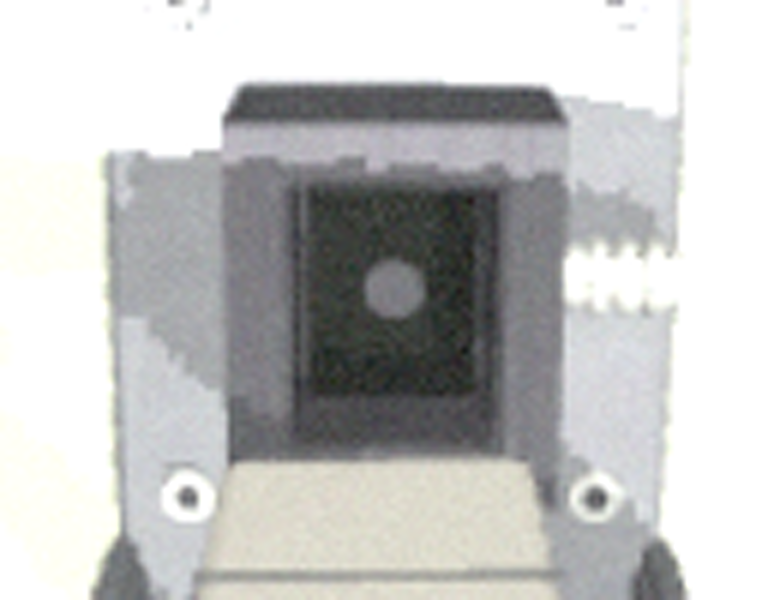

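View pics/w3b.png

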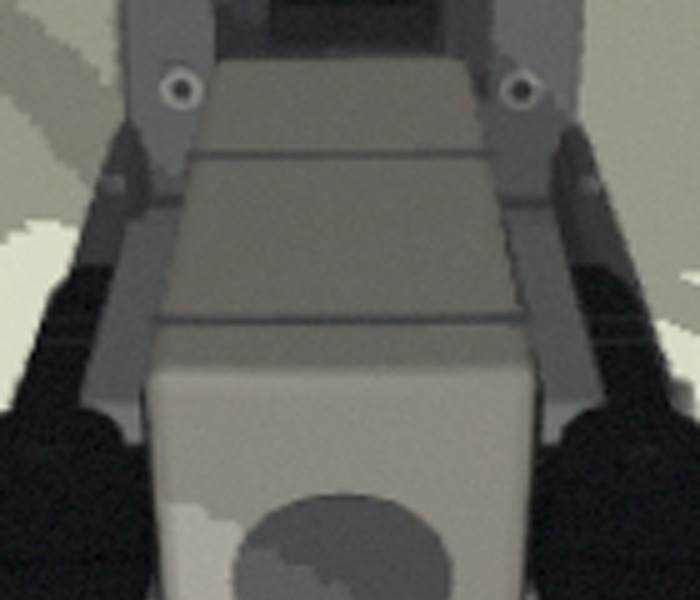

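Pixels read from the crops:
- **Block top:** front edge (292.3,155.3)-(349.3,155.3).
- **Mouth:** corners (303.7,165), (338.3,165), (338.3,210.5), (303.7,209.9).
- **Seat dot:** (320.8,183.3).
- **Cartridge:** top front edge (280,274)-(356.6,274), dot (318.6,314.4), lower edge (293,212)-(342.4,211.7).

```bash
python3 - <<'E'
from h import *
n="wrist3"
def w(u,v,h): return wplane(n,u-.4,v-.4,h)[:2]
a=np.radians(-97.6); hx=np.array([np.cos(a),np.sin(a)])
def ang(p,q): d=q-p; return np.degrees(np.arctan2(d[1],d[0]))
b=[w(292.3,155.3,48),w(349.3,155.3,48)]; print("block front",np.round(b,1),np.linalg.norm(b[1]-b[0]),ang(*b))
bl=[w(293.3,210.8,48),w(348.7,210.8,48)]; print("sides ang",ang(b[0],bl[0]),ang(b[1],bl[1]))
print("centre from block front", (b[0]+b[1])/2+hx*32)
m=np.array([w(303.7,165,48),w(338.3,165,48),w(338.3,210.5,48),w(303.7,209.9,48)]); print("mouth",np.round(m,1),m.mean(0)); print(ang(m[0],m[3]),ang(m[1],m[2]),ang(m[0],m[1]),np.linalg.norm(m[1]-m[0]),np.linalg.norm(m[3]-m[0]))
print("dot seat",w(320.8,183.3,28))
T=233.5
c=[w(280,274,T),w(356.6,274,T)]; print("cart top front",np.round(c,1),np.linalg.norm(c[1]-c[0]),ang(*c), "centre",(c[0]+c[1])/2+hx*20)
print("cart dot",w(318.6,314.4,T))
c=[w(293,212,T-70),w(342.4,211.7,T-70)]; print("cart bot",np.round(c,1),np.linalg.norm(c[1]-c[0]),ang(*c), "centre",(c[0]+c[1])/2+hx*20)
E
```

```text
block front [[448.7 -74.9]
 [501.3 -81.9]] 53.078205741516726 -7.527689608393813
sides ang -97.90602357995054 -96.57915857157577
centre from block front [ 470.75013562 -110.11824218]
mouth [[ 457.9  -85.5]
 [ 490.   -89.8]
 [ 484.9 -134.9]
 [ 451.4 -129.8]] [ 471.03345239 -110.00940789]
-98.36128046136086 -96.50242516709473 -7.533648554202644 32.40430239931168 44.750193533073386
dot seat [ 470.87109948 -110.76400264]
cart top front [[457.1 -87.3]
 [485.5 -91.1]] 28.65064350692855 -7.557891716513922 centre [ 468.65276902 -109.01295203]
cart dot [ 468.85049264 -108.50510317]
cart bot [[456.4 -88.8]
 [485.  -92.4]] 28.773973058354795 -7.19034392589295 centre [ 468.07224448 -110.38514584]
```

Measured in the same wrist image, the pocket lies about +2.6 mm in tool x and +0.5 mm in tool y from the cartridge, and yaw agrees to about 0.3°. The top view suggested less in x, so I'll descend to about 8 mm above the mouth and check again.

Emit:
arm_command([
  [[2.6, 0.5, 20, 0, 0, 0], [2.6, 0.5, 45, 0, 0, 0], [2.6, 0.5, 70, 0, 0, 0], [2.6, 0.5, 88, 0, 0, 0], [2.6, 0.5, 98, 0, 0, 0], [2.6, 0.5, 100, 0, 0, 0], [2.6, 0.5, 100, 0, 0, 0], [2.6, 0.5, 100, 0, 0, 0], [2.6, 0.5, 100, 0, 0, 0]],
])

```text
clock: 6.25
eef_pos: [473.0, -108.4, 89.3]
tool_rot: [3.141, -0.002, -0.133]
force: [0.6, 0.4, -1.3]
width: 29.6
```

```bash
python3 p.py; python3 - <<'E'
from cell import get_image
import cv2,numpy as np
for n in ["scene","wrist","top"]:
    d=get_image(n); cv2.imwrite(f"pics/{n}4.png",d["pixels"][:,:,::-1]); np.savez(f"pics/{n}4.npz",**d)
px=cv2.imread("pics/wrist4.png")
p=np.clip(px[130:260,250:390].astype(float)*1.8,0,255).astype(np.uint8)
cv2.imwrite("pics/w4a.png",cv2.resize(p[30:],None,fx=5.5,fy=5.5,interpolation=cv2.INTER_CUBIC))
p=cv2.imread("pics/scene4.png")[150:290,310:430]
cv2.imwrite("pics/s4.png",cv2.resize(np.clip(p*1.4,0,255).astype(np.uint8),None,fx=4.2,fy=4.2,interpolation=cv2.INTER_CUBIC))
E
```

```text
t 6.25 pos [ 473.  -108.4   89.3] rot [ 3.1415e+00 -2.1000e-03 -1.3310e-01] F [ 0.6  0.4 -1.3] T [0.01 0.02 0.03] w 29.6 q [-0.06  0.66  0.34  2.1  -0.48  0.45  0.52]
```

View pics/w4a.png

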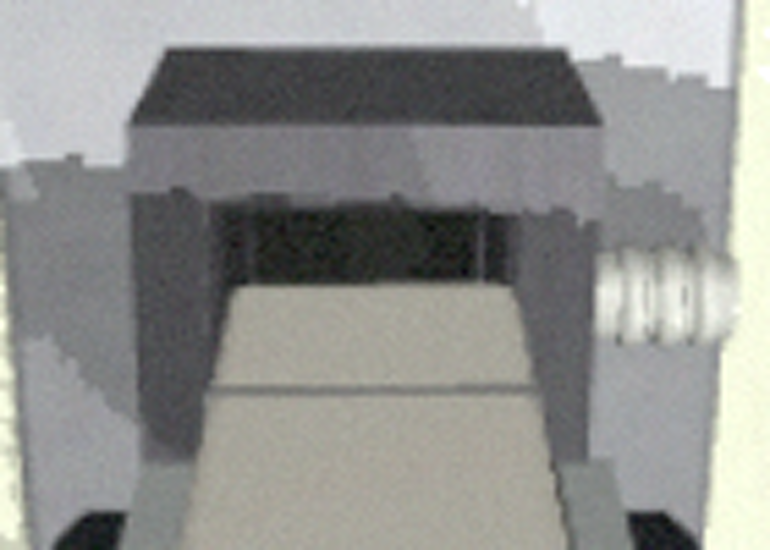

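View pics/s4.png

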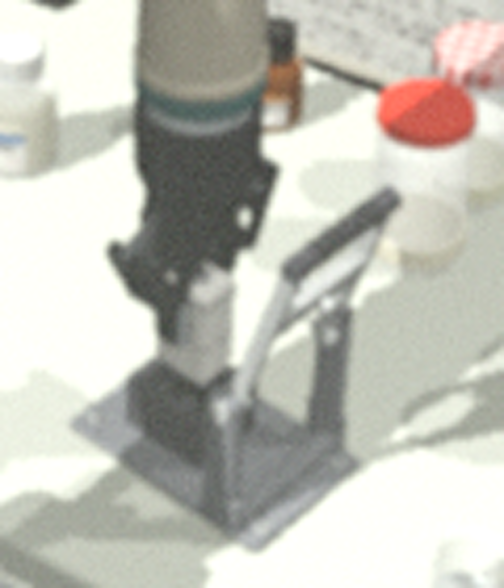

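View pics/wrist4.png

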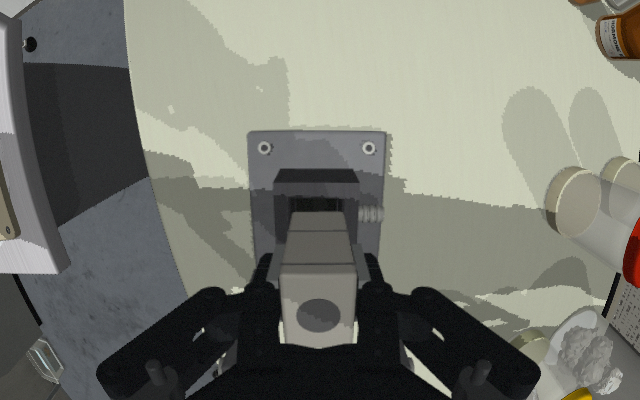

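The cartridge hovers just above the mouth. In the crop, the mouth centre is at column 366 (rows from 208), against 374 for the cartridge, so it needs about -0.8 mm in tool x. Next, the fore-aft check.

```bash
python3 - <<'E'
from h import *
n="wrist4"
a=np.radians(-97.6); hx=np.array([np.cos(a),np.sin(a)]); hy=np.array([-hx[1],hx[0]])
def w(u,v,h):
    p=wplane(n,250+u/5.5-.4,160+v/5.5-.4,h)[:2]; return np.round([p@hx,p@hy],1)
print("block front",w(130,124,48),w(600,124,48),"-> centre x",w(365,124,48)[0]+32)
print("mouth front",w(210,206,48),w(522,206,48),"-> centre",w(366,206,48)[0]+21.25)
for h in (62,64.5,67): print("cart bottom front",h,w(235,288,h),w(513,288,h),"->",w(374,288,h)[0]+20)
print("band",w(207,390,79.5),w(540,390,79.5))
p=np.array([473,-108.4]);print("tcp",p@hx,p@hy)
E
```

```text
block front [ 15.2 454.6] [ 15.2 507.8] -> centre x 47.3
mouth front [ 25.  463.5] [ 25.  499.2] -> centre 46.25
cart bottom front 62 [ 29.7 467.3] [ 29.7 497.2] -> 49.7
cart bottom front 64.5 [ 28.7 467.5] [ 28.8 497. ] -> 48.7
cart bottom front 67 [ 27.8 467.7] [ 27.8 496.8] -> 47.8
band [ 33.9 465.7] [ 33.9 498.6]
tcp 44.890491971648245 483.18154324285126
```

Emit:
arm_command([
  [[-0.8, -0.9, 0, 0, 0, 0], [-0.8, -0.9, 4, 0, 0, 0], [-0.8, -0.9, 8, 0, 0, 0], [-0.8, -0.9, 12, 0, 0, 0], [-0.8, -0.9, 14, 0, 0, 0], [-0.8, -0.9, 16, 0, 0, 0], [-0.8, -0.9, 16, 0, 0, 0], [-0.8, -0.9, 16, 0, 0, 0]],
])

```text
clock: 7.07
eef_pos: [471.4, -107.2, 72.1]
tool_rot: [3.142, 0.0, -0.133]
force: [0.2, 0.2, -0.9]
width: 29.5
```

Emit:
arm_command([
  [[0, 0, 2, 0, 0, 0], [0, 0, 3, 0, 0, 0], [0, 0, 4, 0, 0, 0], [0, 0, 4, 0, 0, 0]],
])

```text
clock: 7.4
eef_pos: [471.4, -107.1, 68.1]
tool_rot: [-3.142, 0.0, -0.133]
force: [-0.3, 0.3, -0.9]
width: 29.0
```

```bash
python3 p.py
```

```text
t 7.4 pos [ 471.4 -107.1   68.1] rot [-3.1415e+00  2.0000e-04 -1.3320e-01] F [-0.3  0.3 -0.9] T [-0.04  0.05 -0.03] w 29.0 q [-0.04  0.69  0.3   2.11 -0.5   0.4   0.54]
```

No contact force, and the body is already about 5 mm into the mouth. I continue gently towards the raised seat, expected at TCP z≈58.

Emit:
arm_command([
  [[0, 0, 2, 0, 0, 0], [0, 0, 4, 0, 0, 0], [0, 0, 6, 0, 0, 0], [0, 0, 7, 0, 0, 0], [0, 0, 7, 0, 0, 0], [0, 0, 7, 0, 0, 0]],
])

```text
clock: 7.9
eef_pos: [471.4, -107.2, 61.2]
tool_rot: [-3.142, 0.0, -0.133]
force: [-0.4, -0.1, -1.6]
width: 29.0
```

Emit:
arm_command([
  [[0, 0, 0.7, 0, 0, 0], [0, 0, 1.4, 0, 0, 0], [0, 0, 2, 0, 0, 0], [0, 0, 2, 0, 0, 0]],
])

```text
clock: 8.23
eef_pos: [471.5, -107.1, 59.2]
tool_rot: [-3.142, 0.0, -0.133]
force: [0.1, 0.2, -0.6]
width: 29.5
```

Emit:
arm_command([
  [[0, 0, 0.4, 0, 0, 0], [0, 0, 0.8, 0, 0, 0], [0, 0, 0.8, 0, 0, 0]],
])

```text
clock: 8.48
eef_pos: [471.5, -107.1, 58.4]
tool_rot: [-3.142, 0.0, -0.133]
force: [0.3, -0.1, -1.0]
width: 29.4
```

Emit:
arm_command([
  [[0, 0, 0.4, 0, 0, 0], [0, 0, 0.4, 0, 0, 0], [0, 0, 0.4, 0, 0, 0]],
])

```text
clock: 8.73
eef_pos: [471.5, -107.1, 58.1]
tool_rot: [-3.142, 0.0, -0.133]
force: [0.5, 0.4, -0.4]
width: 29.4
```

Emit:
arm_command([
  [[0, 0, 0, 0, 0, 0], [0, 0, 0, 0, 0, 0], [0, 0, 0, 0, 0, 0], [0, 0, 0, 0, 0, 0], [0, 0, 0, 0, 0, 0]],
], claw=0.4)

```text
clock: 9.15
eef_pos: [471.6, -107.1, 58.1]
tool_rot: [-3.142, -0.0, -0.133]
force: [-0.3, -0.1, -1.0]
width: 59.8
```

Emit:
arm_command([
  [[0, 0, -15, 0, 0, 0], [0, 0, -45, 0, 0, 0], [0, 0, -80, 0, 0, 0], [0, -20, -115, 0, 0, 0], [0, -40, -150, 0, 0, 0], [0, -60, -180, 0, 0, 0], [0, -60, -190, 0, 0, 0], [0, -60, -190, 0, 0, 0], [0, -60, -190, 0, 0, 0]],
])

```text
clock: 9.9
eef_pos: [479.1, -48.0, 247.9]
tool_rot: [3.142, -0.0, -0.133]
force: [0.6, -0.9, -0.1]
width: 60.1
```

```bash
python3 p.py; python3 - <<'E'
from cell import get_image
import cv2,numpy as np
for n in ["scene","wrist","top"]:
    d=get_image(n); cv2.imwrite(f"pics/{n}5.png",d["pixels"][:,:,::-1]); np.savez(f"pics/{n}5.npz",**d)
E
```

```text
t 9.9 pos [479.1 -48.  247.9] rot [ 3.1415e+00 -2.0000e-04 -1.3290e-01] F [ 0.6 -0.9 -0.1] T [-0.03  0.    0.05] w 60.1 q [-0.36  0.41  0.56  1.96 -0.29  0.84  0.23]
```

View pics/wrist5.png

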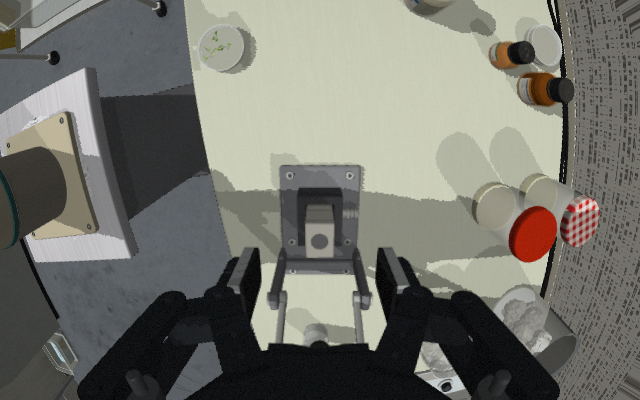

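View pics/scene5.png

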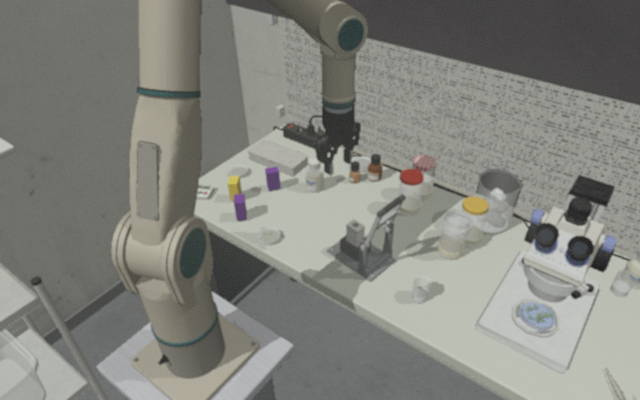

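The cartridge stands in the pocket, top at (318,240) in the wrist view, and the gripper is clear. Next I go over the handle bar with the jaws along holder x, expecting it near (457.5,-212), z≈228.

```bash
python3 p.py 457.5 -212.4 290 -97.6
```

```text
t 10.05 pos [478.2 -48.6 246.6] rot [ 3.1407  0.0032 -0.1351] F [ 0.6 -0.6  0.2] T [-0.04 -0.01 -0.04] w 60.2 q [-0.36  0.42  0.56  1.96 -0.29  0.84  0.23]
row [1.4, 165.1, -43.3] [0.2, 0.1, 89.9]
```

Emit:
arm_command([
  [[0, 5, -20, 0, 0, 6], [0, 10, -40, 0, 0, 13], [0, 20, -45, 0, 0, 20], [0, 35, -45, 0, 0, 27], [0, 50, -45, 0, 0, 34], [0, 68, -45, 0, 0, 41], [0, 86, -45, 0, 0, 48], [0, 104, -45, 0, 0, 55], [0, 122, -45, 0, 0, 62], [0, 138, -45, 0, 0, 69], [1, 152, -45, 0, 0, 76], [1.4, 162, -45, 0, 0, 83], [1.4, 165, -45, 0, 0, 89], [1.4, 165, -45, 0, 0, 89.9], [1.4, 165, -45, 0, 0, 89.9], [1.4, 165, -45, 0, 0, 89.9], [1.4, 165, -45, 0, 0, 89.9], [1.4, 165, -45, 0, 0, 89.9]],
], claw=0)

```text
clock: 11.55
eef_pos: [459.0, -211.0, 292.9]
tool_rot: [3.141, 0.001, -1.7]
force: [0.3, 0.1, 0.6]
width: 43.0
```

```bash
python3 p.py 457.5 -212.4 212 -97.6; python3 - <<'E'
from cell import get_image
import cv2,numpy as np
for n in ["scene","wrist","top"]:
    d=get_image(n); cv2.imwrite(f"pics/{n}6.png",d["pixels"][:,:,::-1]); np.savez(f"pics/{n}6.npz",**d)
E
```

```text
t 11.55 pos [ 459.  -211.   292.9] rot [ 3.1413e+00  5.0000e-04 -1.7004e+00] F [0.3 0.1 0.6] T [-0.01  0.05 -0.01] w 43.0 q [-0.29  0.52  1.03  1.85 -0.51  1.06 -0.77]
row [1.7, 1.2, 80.9] [0.0, 0.0, 0.2]
```

View pics/wrist6.png

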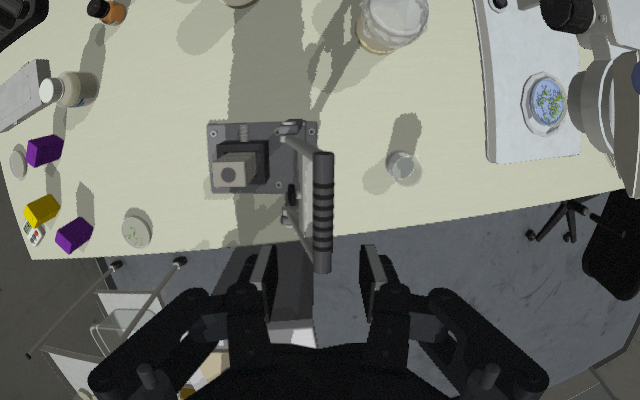

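The bar runs vertically in the image at column ~322, rows 152-272, centred between the fingertips at about columns 263 and 372.

```bash
python3 - <<'E'
from h import *
for v in (155,212,268):print(np.round(wplane("wrist6",322,v,229),1))
print(np.round(wplane("wrist6",322,152,229)-wplane("wrist6",322,272,229),1))
E
python3 p.py 459 -214 212 -97.6
```

```text
[ 500.3 -219.5  229. ]
[ 459.3 -214.3  229. ]
[ 413.  -208.5  229. ]
[ 93.  -11.7   0. ]
t 11.7 pos [ 459.  -211.2  293.1] rot [-3.1414e+00  3.0000e-04 -1.7012e+00] F [0.3 0.2 0.3] T [-0.02  0.02  0.04] w 42.9 q [-0.29  0.52  1.03  1.85 -0.51  1.06 -0.77]
row [2.8, -0.3, 81.1] [-0.0, 0.0, 0.1]
```

Emit:
arm_command([
  [[2.5, 0, 20, 0, 0, 0], [2.5, 0, 40, 0, 0, 0], [2.5, 0, 55, 0, 0, 0], [2.5, 0, 68, 0, 0, 0], [2.5, 0, 78, 0, 0, 0], [2.5, 0, 81, 0, 0, 0], [2.5, 0, 81, 0, 0, 0], [2.5, 0, 81, 0, 0, 0]],
])

```text
clock: 12.37
eef_pos: [458.9, -214.2, 212.6]
tool_rot: [-3.141, -0.0, -1.702]
force: [0.1, 0.1, 0.5]
width: 42.7
```

Emit:
arm_command([
  [[0, 0, 0, 0, 0, 0], [0, 0, 0, 0, 0, 0], [0, 0, 0, 0, 0, 0], [0, 0, 0, 0, 0, 0]],
], claw=-0.35)

```text
clock: 12.7
eef_pos: [458.8, -213.9, 212.5]
tool_rot: [-3.141, -0.0, -1.702]
force: [-0.4, 0.6, -0.5]
width: 27.7
```

```bash
python3 p.py; python3 - <<'E'
from cell import get_image
import cv2,numpy as np
d=get_image("wrist"); cv2.imwrite(f"pics/wrist7.png",d["pixels"][:,:,::-1])
E
```

```text
t 12.7 pos [ 458.8 -213.9  212.5] rot [-3.1409 -0.     -1.702 ] F [-0.4  0.6 -0.5] T [-0.01  0.02 -0.05] w 27.7 q [-0.21  0.61  0.92  1.95 -0.63  0.9  -0.66]
```

View pics/wrist7.png

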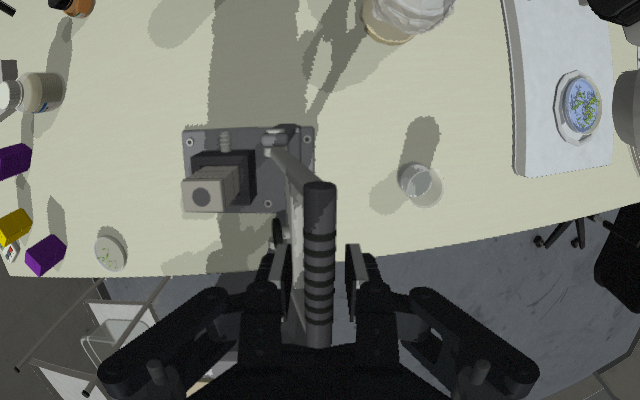

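The bar is straddled, centred between the fingers. Now I swing it along the arc with the loose cage, down to about a≈0.5.

Emit:
arm_command([
  [[-6, 0, -1, 0, 0, 0], [-15, 0, -3, 0, 0, 0], [-25, 0, -4, 0, 0, 0], [-37, 0, -5, 0, 0, 0], [-50, 0, -5, 0, 0, 0], [-62, 0, -3, 0, 0, 0], [-75, 0, 0, 0, 0, 0], [-87, 0, 4, 0, 0, 0], [-98, 0, 9, 0, 0, 0], [-106, 0, 13, 0, 0, 0], [-114, 0, 18, 0, 0, 0], [-121, 0, 24, 0, 0, 0], [-128, 0, 30, 0, 0, 0], [-135, 0, 37, 0, 0, 0], [-141, 0, 44, 0, 0, 0], [-146, 0, 52, 0, 0, 0], [-151, 0, 60, 0, 0, 0], [-151, 0, 60, 0, 0, 0], [-151, 0, 60, 0, 0, 0]],
])

```text
clock: 14.33
eef_pos: [478.0, -63.9, 151.5]
tool_rot: [3.14, -0.0, -1.702]
force: [0.3, -0.3, -0.3]
width: 27.8
```

```bash
python3 p.py; python3 - <<'E'
from cell import get_image
import cv2,numpy as np
for n in ["scene","wrist"]:
    d=get_image(n); cv2.imwrite(f"pics/{n}8.png",d["pixels"][:,:,::-1]); np.savez(f"pics/{n}8.npz",**d)
p=cv2.imread("pics/scene8.png")[150:290,310:430]
cv2.imwrite("pics/s8.png",cv2.resize(p,None,fx=4.2,fy=4.2,interpolation=cv2.INTER_CUBIC))
E
```

```text
t 14.33 pos [478.  -63.9 151.5] rot [ 3.1402 -0.     -1.702 ] F [ 0.3 -0.3 -0.3] T [-0.05  0.02 -0.01] w 27.8 q [-0.48  0.67  0.86  2.07 -0.76  0.75 -0.83]
```

View pics/wrist8.png

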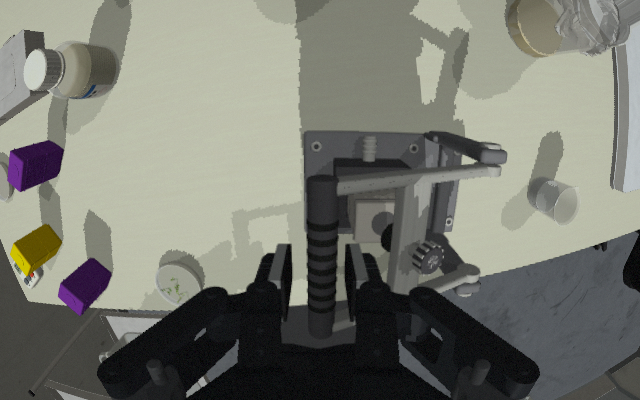

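View pics/s8.png

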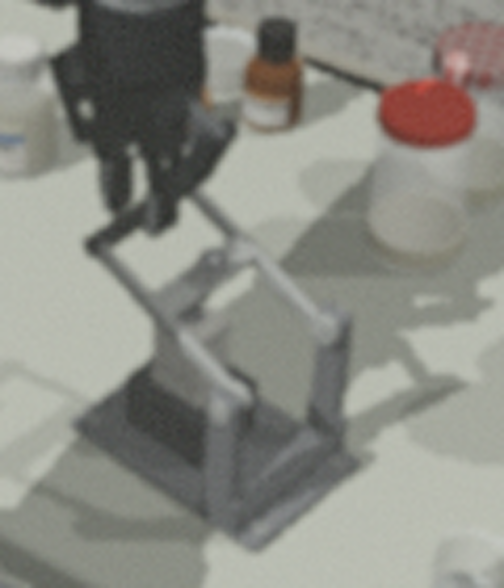

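The clamp is over the cartridge at about 0.5 rad, with no residual force; the bar is in the cage at wrist (322,255). I'll open a little, lift, shut the fingers, then press from above.

Emit:
arm_command([
  [[0, 0, 0, 0, 0, 0], [0, 0, 0, 0, 0, 0], [0, 0, -12, 0, 0, 0], [0, 0, -30, 0, 0, 0], [0, 0, -50, 0, 0, 0], [0, 0, -50, 0, 0, 0], [0, 0, -50, 0, 0, 0]],
], claw=-0.2)

```text
clock: 15.02
eef_pos: [479.1, -64.3, 202.9]
tool_rot: [-3.139, 0.0, -1.702]
force: [-0.5, -0.9, -0.1]
width: 33.8
```

Emit:
arm_command([
  [[0, 0, 0, 0, 0, 0], [0, 0, 0, 0, 0, 0], [0, 0, 0, 0, 0, 0], [0, 0, 0, 0, 0, 0]],
], claw=-1)

```text
clock: 15.35
eef_pos: [478.0, -64.1, 201.5]
tool_rot: [3.14, -0.0, -1.702]
force: [-0.4, 0.3, -0.1]
width: 0.2
```

```bash
python3 p.py; python3 - <<'E'
from cell import get_image
import cv2,numpy as np
for n in ["wrist"]:
    d=get_image(n); cv2.imwrite(f"pics/{n}9.png",d["pixels"][:,:,::-1]); np.savez(f"pics/{n}9.npz",**d)
E
```

```text
t 15.35 pos [478.  -64.1 201.5] rot [ 3.1404e+00 -2.0000e-04 -1.7024e+00] F [-0.4  0.3 -0.1] T [ 0.01 -0.02  0.02] w 0.2 q [-0.54  0.61  0.95  2.02 -0.67  0.86 -0.91]
```

View pics/wrist9.png

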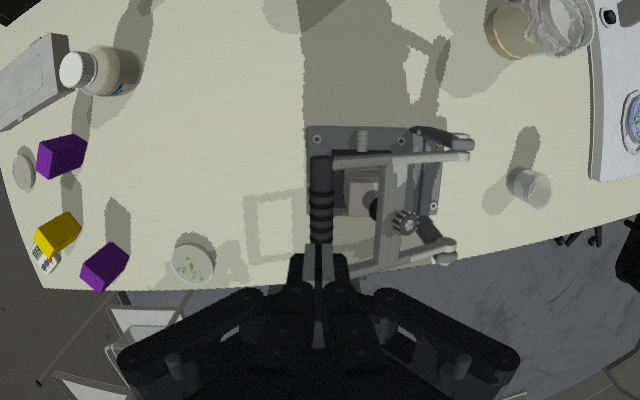

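Emit:
arm_command([
  [[1, 0, 12, 0, 0, 0], [1, 0, 24, 0, 0, 0], [1, 0, 31, 0, 0, 0], [1, 0, 35, 0, 0, 0], [0, 0, 39, 0, 0, 0], [-1, 0, 43, 0, 0, 0], [-2, 0, 46, 0, 0, 0], [-3, 0, 49, 0, 0, 0], [-4, 0, 52, 0, 0, 0], [-4, 0, 52, 0, 0, 0]],
])

```text
clock: 16.23
eef_pos: [478.8, -59.8, 149.7]
tool_rot: [3.141, 0.0, -1.702]
force: [0.0, -0.0, 0.6]
width: 0.2
```

```bash
python3 p.py; python3 - <<'E'
from cell import get_image
import cv2,numpy as np
for n in ["scene","wrist"]:
    d=get_image(n); cv2.imwrite(f"pics/{n}10.png",d["pixels"][:,:,::-1]); np.savez(f"pics/{n}10.npz",**d)
p=cv2.imread("pics/scene10.png")[150:290,310:430]
cv2.imwrite("pics/s10.png",cv2.resize(p,None,fx=4.2,fy=4.2,interpolation=cv2.INTER_CUBIC))
E
```

```text
t 16.23 pos [478.8 -59.8 149.7] rot [ 3.1409e+00  2.0000e-04 -1.7018e+00] F [ 0.  -0.   0.6] T [ 0.03 -0.05  0.  ] w 0.2 q [-0.48  0.68  0.86  2.07 -0.77  0.75 -0.83]
```

View pics/wrist10.png

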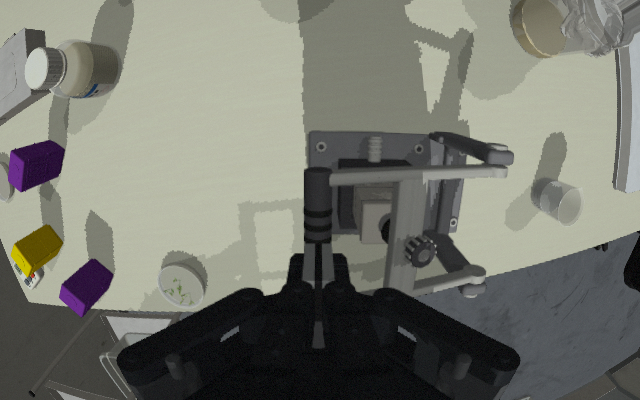

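View pics/s10.png

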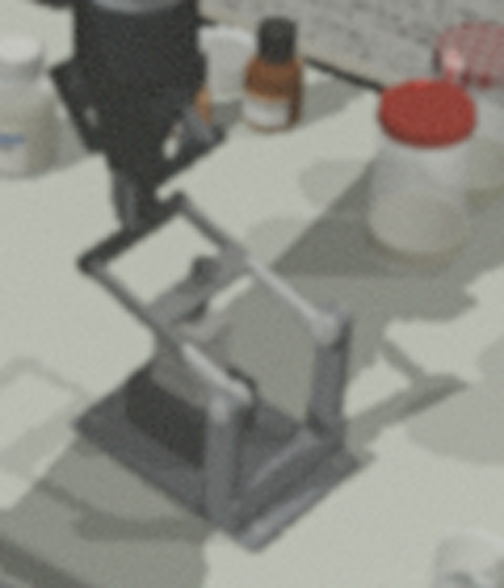

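The tip rests on the bar's top at wrist (318,240), and the bar is following at a≈0.28. I keep pressing in small steps and watch the force.

Emit:
arm_command([
  [[-1, 0, 2, 0, 0, 0], [-1.5, 0, 4, 0, 0, 0], [-2, 0, 6, 0, 0, 0], [-2, 0, 8, 0, 0, 0], [-2, 0, 8, 0, 0, 0]],
])

```text
clock: 16.75
eef_pos: [479.0, -58.1, 141.7]
tool_rot: [3.141, 0.0, -1.702]
force: [0.5, -0.0, 0.3]
width: -0.2
```

Emit:
arm_command([
  [[0, 0, 1.5, 0, 0, 0], [-0.5, 0, 3, 0, 0, 0], [-0.5, 0, 4, 0, 0, 0], [-0.5, 0, 4, 0, 0, 0]],
])

```text
clock: 17.08
eef_pos: [479.1, -57.6, 137.9]
tool_rot: [3.141, 0.0, -1.702]
force: [-0.7, 0.5, 0.3]
width: 0.1
```

Emit:
arm_command([
  [[0, 0, 1.5, 0, 0, 0], [0, 0, 3, 0, 0, 0], [-0.5, 0, 4, 0, 0, 0], [-0.5, 0, 4, 0, 0, 0]],
])

```text
clock: 17.42
eef_pos: [479.2, -57.1, 133.9]
tool_rot: [3.141, 0.0, -1.702]
force: [-0.4, 0.4, -0.3]
width: -0.0
```

Emit:
arm_command([
  [[0, 0, 1, 0, 0, 0], [0, 0, 2, 0, 0, 0], [0, 0, 2, 0, 0, 0]],
])

```text
clock: 17.67
eef_pos: [479.4, -57.2, 132.0]
tool_rot: [3.142, -0.0, -1.702]
force: [0.6, 0.8, 0.3]
width: -0.2
```

Emit:
arm_command([
  [[0, 0, 1, 0, 0, 0], [0, 0, 2, 0, 0, 0], [0, 0, 2, 0, 0, 0]],
])

```text
clock: 17.92
eef_pos: [479.4, -57.0, 130.3]
tool_rot: [-3.141, 0.001, -1.702]
force: [-1.1, 1.5, 3.5]
width: 0.2
```

Emit:
arm_command([
  [[0, 0, 1, 0, 0, 0], [0, 0, 2, 0, 0, 0], [0, 0, 2, 0, 0, 0]],
])

```text
clock: 18.17
eef_pos: [479.5, -56.6, 128.2]
tool_rot: [-3.142, 0.001, -1.702]
force: [-0.6, 2.4, 5.1]
width: 0.3
```

Emit:
arm_command([
  [[0, 0, 1, 0, 0, 0], [0, 0, 2, 0, 0, 0], [0, 0, 2, 0, 0, 0]],
])

```text
clock: 18.42
eef_pos: [479.5, -56.3, 126.2]
tool_rot: [3.142, 0.002, -1.702]
force: [-0.1, 2.7, 3.6]
width: -0.0
```

Emit:
arm_command([
  [[0, 0, 1, 0, 0, 0], [0, 0, 2, 0, 0, 0], [0, 0, 2, 0, 0, 0]],
])

```text
clock: 18.67
eef_pos: [479.5, -56.1, 124.1]
tool_rot: [3.141, 0.002, -1.702]
force: [-0.1, 3.4, 3.7]
width: 0.2
```

Emit:
arm_command([
  [[0, 0, 1, 0, 0, 0], [0, 0, 2, 0, 0, 0], [0, 0, 2, 0, 0, 0]],
])

```text
clock: 18.92
eef_pos: [479.6, -56.0, 122.1]
tool_rot: [3.141, 0.002, -1.701]
force: [-0.4, 3.4, 3.0]
width: 0.0
```

Emit:
arm_command([
  [[0, 0, 1, 0, 0, 0], [0, 0, 2, 0, 0, 0], [0, 0, 2, 0, 0, 0]],
])

```text
clock: 19.17
eef_pos: [479.6, -56.1, 120.1]
tool_rot: [3.141, 0.002, -1.701]
force: [1.1, 2.8, 4.9]
width: -0.4
```

The force is lower than the 8 N expected, with some sideways load, so I look before going on.

```bash
python3 p.py; python3 - <<'E'
from cell import get_image
import cv2,numpy as np
for n in ["scene","wrist"]:
    d=get_image(n); cv2.imwrite(f"pics/{n}11.png",d["pixels"][:,:,::-1]); np.savez(f"pics/{n}11.npz",**d)
p=cv2.imread("pics/scene11.png")[150:290,310:430]
cv2.imwrite("pics/s11.png",cv2.resize(p,None,fx=4.2,fy=4.2,interpolation=cv2.INTER_CUBIC))
E
```

```text
t 19.17 pos [479.6 -56.1 120.1] rot [ 3.1415e+00  1.9000e-03 -1.7013e+00] F [1.1 2.8 4.9] T [ 0.66  0.   -0.01] w -0.4 q [-0.45  0.72  0.8   2.09 -0.84  0.69 -0.79]
```

View pics/wrist11.png

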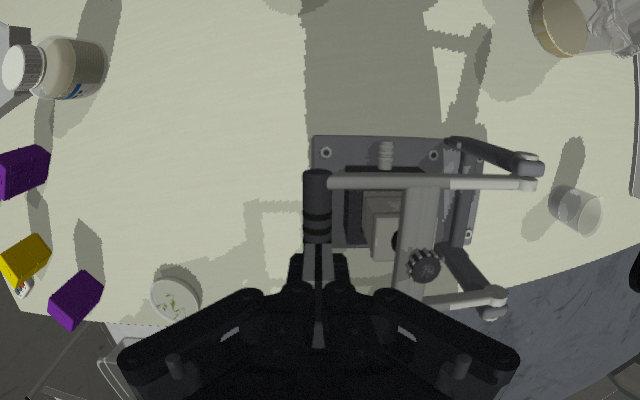

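View pics/s11.png

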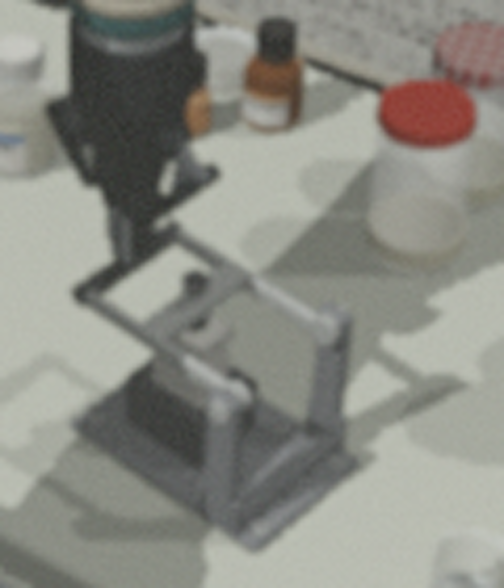

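The bar is at columns 303-330 and the tip is on it, but the +y reaction suggests the tip sits a little off the crown, away from the hinge. I lift 3 mm, shift 3 mm towards the hinge and press again.

Emit:
arm_command([
  [[0, 0, -3, 0, 0, 0], [3, 0, -3, 0, 0, 0], [3, 0, -3, 0, 0, 0], [3, 0, -1, 0, 0, 0], [3, 0, 0, 0, 0, 0], [3, 0, 0, 0, 0, 0]],
])

```text
clock: 19.77
eef_pos: [478.9, -60.7, 120.0]
tool_rot: [-3.142, -0.001, -1.703]
force: [-0.8, -0.6, 1.6]
width: 0.1
```

Emit:
arm_command([
  [[0, 0, 1, 0, 0, 0], [0, 0, 1, 0, 0, 0]],
])

```text
clock: 19.93
eef_pos: [478.9, -60.6, 119.1]
tool_rot: [-3.142, -0.0, -1.703]
force: [-0.3, -1.7, 3.1]
width: 0.1
```

Emit:
arm_command([
  [[0, 0, 1, 0, 0, 0], [0, 0, 1, 0, 0, 0]],
])

```text
clock: 20.1
eef_pos: [478.9, -60.5, 118.2]
tool_rot: [-3.141, -0.0, -1.702]
force: [-0.0, -0.8, 4.3]
width: 0.1
```

Emit:
arm_command([
  [[0, 0, 1, 0, 0, 0], [0, 0, 1.5, 0, 0, 0], [0, 0, 1.5, 0, 0, 0]],
])

```text
clock: 20.35
eef_pos: [478.9, -60.4, 116.7]
tool_rot: [-3.141, -0.0, -1.702]
force: [-1.8, -0.6, 4.5]
width: 0.3
```

Emit:
arm_command([
  [[0, 0, 1, 0, 0, 0], [0, 0, 1.5, 0, 0, 0], [0, 0, 1.5, 0, 0, 0]],
])

```text
clock: 20.6
eef_pos: [478.9, -60.3, 115.2]
tool_rot: [-3.141, 0.0, -1.702]
force: [-1.2, -0.4, 5.6]
width: -0.1
```

Emit:
arm_command([
  [[0, 0, 1, 0, 0, 0], [0, 0, 1, 0, 0, 0]],
])

```text
clock: 20.77
eef_pos: [478.9, -60.2, 114.2]
tool_rot: [-3.141, 0.0, -1.702]
force: [-0.6, -0.7, 6.2]
width: 0.3
```

Emit:
arm_command([
  [[0, 0, 1, 0, 0, 0], [0, 0, 1, 0, 0, 0]],
])

```text
clock: 20.93
eef_pos: [479.0, -60.2, 113.2]
tool_rot: [-3.141, 0.0, -1.702]
force: [-1.0, -0.2, 5.4]
width: -0.2
```

Emit:
arm_command([
  [[0, 0, 0.7, 0, 0, 0], [0, 0, 0.7, 0, 0, 0]],
])

```text
clock: 21.1
eef_pos: [479.0, -60.2, 112.6]
tool_rot: [-3.141, 0.0, -1.702]
force: [-1.0, -1.1, 6.3]
width: 0.1
```

Emit:
arm_command([
  [[0, 0, 0.7, 0, 0, 0], [0, 0, 0.7, 0, 0, 0]],
])

```text
clock: 21.27
eef_pos: [479.0, -60.1, 112.2]
tool_rot: [-3.141, 0.001, -1.702]
force: [-2.3, -0.1, 10.2]
width: -0.3
```

Emit:
arm_command([
  [[0, 0, 0.5, 0, 0, 0], [0, 0, 0.5, 0, 0, 0]],
])

```text
clock: 21.43
eef_pos: [479.0, -60.1, 112.1]
tool_rot: [-3.141, 0.001, -1.702]
force: [-3.6, 0.9, 14.6]
width: -0.3
```

Emit:
arm_command([
  [[0, 0, 0.5, 0, 0, 0], [0, 0, 0.5, 0, 0, 0]],
])

```text
clock: 21.6
eef_pos: [479.0, -60.1, 111.9]
tool_rot: [-3.141, 0.002, -1.702]
force: [-3.9, 1.6, 19.1]
width: 0.4
```

Solid stop: the force rises 4.5 N for only 0.1-0.2 mm of motion. Pad contact was at z≈131 and the stop at z≈112, about 18 mm of handle travel against 17.5 expected. I ease off at 19 N, lift clear and check.

Emit:
arm_command([
  [[0, 0, -1.5, 0, 0, 0], [0, 0, -5, 0, 0, 0], [0, 0, -20, 0, 0, 0], [0, 0, -45, 0, 0, 0], [0, 0, -80, 0, 0, 0], [-30, 0, -115, 0, 0, 0], [-60, 0, -140, 0, 0, 0], [-90, 0, -150, 0, 0, 0], [-110, 0, -150, 0, 0, 0], [-110, 0, -150, 0, 0, 0], [-110, 0, -150, 0, 0, 0]],
])

```text
clock: 22.52
eef_pos: [493.1, 50.5, 260.3]
tool_rot: [3.141, -0.0, -1.698]
force: [-0.6, -0.2, -0.5]
width: -0.4
```

```bash
python3 p.py; python3 - <<'E'
from cell import get_image
import cv2,numpy as np
for n in ["scene","wrist","top"]:
    d=get_image(n); cv2.imwrite(f"pics/{n}12.png",d["pixels"][:,:,::-1]); np.savez(f"pics/{n}12.npz",**d)
from h import *
px,W,z=world("top12")
p=cv2.imread("pics/scene12.png")[170:290,310:430]; q=cv2.imread("pics/top12.png")[170:250,330:430]
a=cv2.resize(p,(400,400),interpolation=cv2.INTER_CUBIC); b=cv2.resize(q,(400,320),interpolation=cv2.INTER_CUBIC); b=np.vstack([b,np.zeros((80,400,3),np.uint8)])
cv2.imwrite("pics/f12.png",np.hstack([a,b]))
box=np.zeros((400,640),bool); box[170:250,340:440]=1
for lo,hi in ((88,100),(100,125),(125,145)):
    m=box&(W[...,2]>lo)&(W[...,2]<hi); M=W[m]; print(lo,hi,len(M),np.round(np.median(M,0),1) if len(M) else "")
a=np.radians(-97.6); hx=np.array([np.cos(a),np.sin(a)])
m=box&(W[...,2]>85)&(W[...,2]<200); M=W[m]; s=M[:,:2]@hx
for k in range(-20,180,10):
    t=M[(s>=k)&(s<k+10)]
    if len(t): print(k,len(t),np.round(np.percentile(t[:,2],[10,50,90])))
E
```

```text
t 22.52 pos [493.1  50.5 260.3] rot [ 3.1408e+00 -2.0000e-04 -1.6984e+00] F [-0.6 -0.2 -0.5] T [-0.06 -0.01  0.05] w -0.4 q [-0.84  0.57  1.06  1.92 -0.59  1.01 -1.21]
88 100 79 [469.2 -98.5  92.7]
100 125 703 [ 473.7 -105.1  112.8]
125 145 34 [ 469.8 -107.4  130.2]
-20 100 [108. 112. 115.]
-10 91 [108. 112. 115.]
0 19 [109. 113. 115.]
10 20 [108. 112. 116.]
20 44 [ 91.  98. 114.]
30 109 [ 94. 111. 117.]
40 119 [111. 114. 130.]
50 71 [ 94. 112. 116.]
60 39 [ 91. 107. 115.]
70 21 [111. 112. 115.]
80 23 [111. 113. 116.]
90 16 [107. 112. 115.]
100 59 [ 99. 114. 118.]
110 64 [112. 116. 119.]
120 22 [111. 115. 117.]
```

View pics/f12.png

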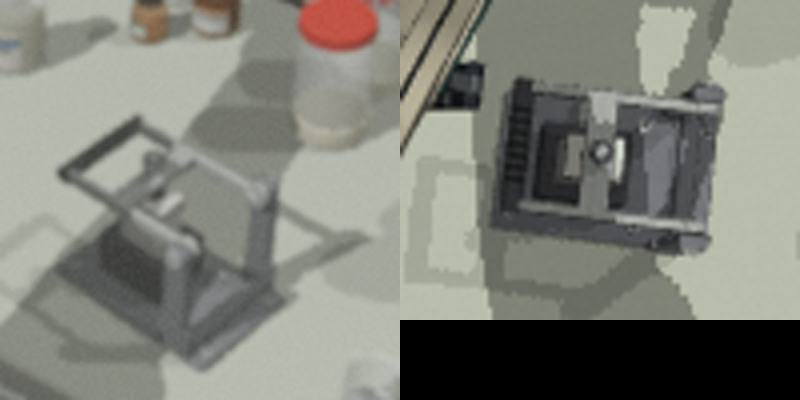

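View pics/wrist12.png

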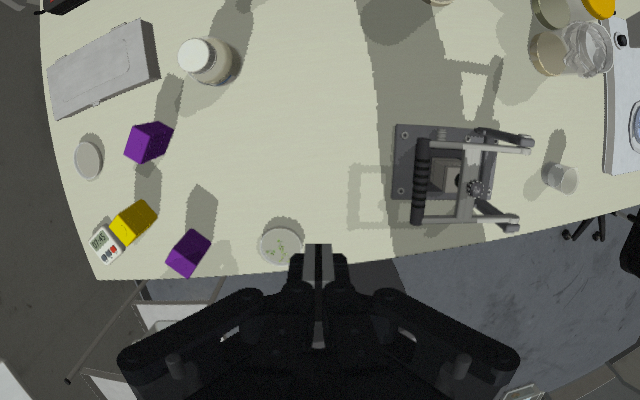

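View pics/top12.png

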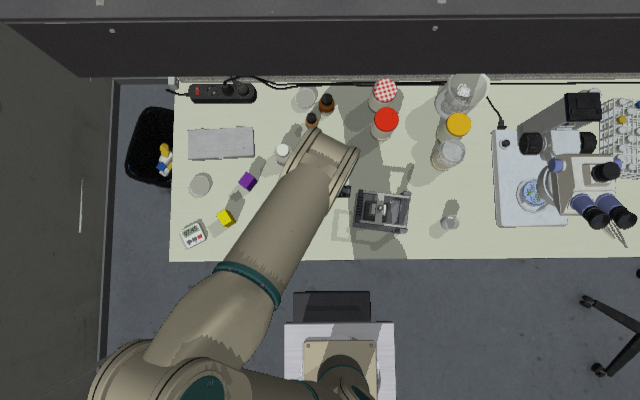

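The clamp is closed over the pocket, with the bar top at about 112 mm. The cartridge top reads about 93 mm, which matches fully home (18 + 75 = 93; raised would be 103). The bystanders are unmoved and the arm is clear.

```bash
python3 - <<'E'
from cell import order
print(order.finish_job())
E
```

```text
the job is handed in; nothing more can be done
None
```

The cartridge is fully home under the closed clamp, and I handed the job in at about 22.7 s with the arm clear of everything.

I stood the cartridge in the pocket with no contact force and let go. I then swung the clamp over with a loose cage of the fingers and pressed the bar from above with the fingers shut.

**Last checks**
- **Solid stop:** felt at the handle about 18 mm below pad contact (17.5 mm expected). I eased off at about 19 N, under the 38 N limit.
- **Cartridge height:** its top reads about 93 mm in the depth map, which matches fully home; raised would be 103 mm. The bar top reads about 112 mm, so the clamp is nearly level.
- **Bystanders:** they look unmoved in the wrist and top views. In the last top view the arm hides the open dish and one purple block, but the last wrist view shows both standing.

**What disagreed**
- The top and wrist cameras differed by about 2–3 mm on the pocket's position. I used the wrist view, which showed cartridge and pocket in the same picture.
- The driving force read about 4–6 N, not the 8 N expected.
- Partway through the press the tip sat off the bar's crown, so I lifted 3 mm, re-centred and pressed again.

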